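Load a dish stack into the sloped feeder

ROBOT

A 6-joint arm with a two-finger parallel gripper is mounted at the origin on a cart in front of the work surface, level with it; the furniture and walls round the work are solid. World frame = base frame: x ahead of the robot, y to its left, z up, the work surface at z = 0. Lengths are in m, angles in rad, forces in N, time in s.
With the tool pointing down it reaches from about 0.375 to 0.975 m from the base axis. Payload 3.8 kg.
Tool frame: the origin (TCP) lies on the mounting face of the last link; the fingertips stand 173 mm ahead of it and the grasp point (between the pads) lies 155 mm ahead of it; z points along the fingers, y is the direction in which the jaws open and shut (so a half turn about z gives the same grasp; the last joint's range is limited). The gripper opens to 85 mm and grips with 20 to 120 N. Pads are 22 mm wide; open, the fingers measure 114 mm over their backs; the gripper's body (76 mm by 85 mm) begins 54 mm behind the grasp point. The pads swing forward as they close: fully open they stand 13 mm farther back than shut.
Start: joints at [1.129, 0.264, 1.604, -0, 1.274, -0.037], TCP at [0.266, 0.62, 0.405] pointing down, gripper open.
Joint ranges: [-2.63, 2.63], [-0.94, 2.18], [0.31, 2.57], [-1.31, 4.45], [0, 2.66], [-2.55, 2.55]. Speed limits (rad/s): [2.57, 2.57, 3.14, 3.14, 3.14, 3.14].

INTERFACE

Orientations are given as a rotation vector (axis times angle).
In Python, from workcell import bot gives the robot as it stands.
- The arm moves only by the shell command python3 -m jog 'ROWS' [FORCE]. ROWS is JSON, a list that holds one entry, the list of rows, each a list of 7 numbers: the closure, from 0 (fully open) to 1 (shut), then the shift along the tool's x, y, z in cm, then the turn, a rotation vector about the tool's x, y, z in rad. A call has 1 to 12 rows; each row is the pose to reach, as a shift and turn from the pose commanded when the call began, along the tool's axes at that moment; what a row does not reach only later rows make up. A row lasts 1/8 s, in which the tool goes at most 62.5 mm and 10.7 degrees, less where a joint would pass 70% of its speed; a pose out of reach is approached as far as the arm can. A call with a gripper value outside its range is refused whole. The fingers move at their own pace and stop on an object; FORCE is the grip in N (left out, the last holds). Time passes only in rows, so rows that repeat a pose let the fingers close. It gives the time, the measured TCP pose, the force and the opening at its end, in the units of the state.
- bot.read_state(): the state, without advancing time (a new reading comes with each control period).
- bot.read_camera(name): name is "scene" or "top" or "wrist"; returns the picture (420x560x3 uint8, red, green, blue); there is no depth.
- bot.camera_model(name): a dict with "intrinsics" (3x3 intrinsics, pixels), "rvec" (rotation vector, rad) and "tvec" (3), from world to camera coordinates, as OpenCV has them. Camera axes: x right, y down, z forward; pixel columns grow to the right and rows downward; lengths in m; the calibration is good to about 2 mm. A picture is of the moment at which its call begins: read the wrist's pose just before it. camera_model takes no time and is no camera call; for the wrist camera it gives the pose at the moment of the call.
- bot.finish_job(): hands the job in, once; it reports no verdict.
The state is a dict: "time": time; "q": joint angles; "joint_vel": joint speeds; "joint_torque": joint torques, N m; "tool_pos": TCP position; "tcp_rot": TCP orientation; "wrist_force": force on the tool from outside, world axes, zero at the start; "torque": the same for the moment, N m; "width": opening from 0.0 (shut) to 1.0 (fully open).
Only numpy, scipy, OpenCV 4.12 (cv2) and the standard library are available. Lean on these libraries where they do the work, as an engineer would, in place of code of your own. Each camera call takes 0.05 s, during which the arm holds its last target.

TASK

Set the small stack of three culture dishes flat on its base on the open upper part of the sloped feeder chute, then push it down the chute under the hood until it is pressed home against the sprung stop hidden inside. Press gently, so the stop is not forced, and leave the stack resting against the stop with the other dishes and the beaker left where they are.

Things in the scene. Friction and masses are not known exactly. Their poses are not given: they have to be found in the camera images.
- dish_stack_centre (a point): centre (half-way up) of the loose stack of three small round culture dishes, cream and clear, joined as one solid cylinder 58 mm in diameter and 45 mm high, about 0.12 kg; it starts upright on the bench, so its centre is 22.5 mm up; its z axis is the axis of the cylinder
- channel: sloped chute of the dish feeder, fixed aluminium, going down at 15 degrees into a white hood. Origin: channel floor, centre line, exactly at the hood's mouth; x points down the slope into the hood, y across, z square to the floor (up). Open channel: x = -165 mm to 0, 64 mm wide inside, guide walls 12 mm high and 5 mm thick, upper end open. Friction holds the stack on the slope: it does not slide by itself
- stop_unit: dark end plate (fixed) closing the hood's lower end, 127.5 mm from the mouth, same axes as channel; carries the rubber stop pad inside, 44 mm wide, 33 mm high. The pad's face is 12 to 52 mm inside the mouth, set anew each time and hidden. It yields on a spring, 2 N per mm (damped, plus 0.1 N per mm/s), and is solid after 10 mm: a slow press of 4 to 8 N seats the stack, over 14 N forces it
- dish_pair_centre (a point): bystander: centre of a lower loose stack of only two culture dishes, 58 mm in diameter, 30 mm high
- beaker_centre (a point): bystander: centre of a small empty loose beaker, 55 mm in diameter, 71 mm high
- hood_mouth (a point): middle of the hood's mouth, on the channel floor (the same point and axes as channel). The white hood runs from here 130 mm down the slope, is 64 mm wide and 53 mm high inside; its lip reaches 61 mm above the channel floor. The seated stack still stands 6 to 46 mm out of it, so it can be pushed from behind without entering the hood
Things that resemble listed ones, but are neither listed nor needed, are in the scene too. What is shaped like the part that bears dish_stack_centre but purple is not meant.

How it is judged:
By the outcome, as a careful person would: the job done as asked, in the order asked, and still so for the second after the job is handed in, with the robot touching nothing.
It also fails if it takes over 59 s, if anything falls off the work surface, if the arm or the gripper's body presses on something with over 40 N, if the wrist force passes 120 N, or if a joint passes its speed limit or range.

## Working session

There is one attempt and no reset: what is moved stays moved. The work goes in short steps, Python scripts to look and compute and a shell command to move; the robot and the scene stay as the last step left them, time stands still between calls to the robot, and variables do not carry over. Pictures are saved under pics/ and viewed, and the job is handed in when it is done.

```bash
mkdir -p pics; ls; python3 - <<'E'
from workcell import bot
import cv2
s=bot.read_state();print({k:s[k] for k in('time','tool_pos','tcp_rot','width')})
for n in('scene','top','wrist'):
    m=bot.camera_model(n);im=bot.read_camera(n);cv2.imwrite(f'pics/{n}0.png',im[:,:,::-1]);print(n,m)
E
```

```text
pics
{'time': 0.0, 'tool_pos': array([0.26569218, 0.62013482, 0.40334518]), 'tcp_rot': array([-0.6314161 , -3.07698618,  0.00341598]), 'width': 1.002914120273497}
scene {'intrinsics': array([[451.03362219,   0.        , 280.33545479],
       [  0.        , 451.03362219, 208.73776291],
       [  0.        ,   0.        ,   1.        ]]), 'rvec': array([ 2.13894048, -0.75232066,  0.33669716]), 'tvec': array([-0.48548803,  0.27208483,  1.16027877])}
top {'intrinsics': array([[387.60045235,   0.        , 278.59273925],
       [  0.        , 387.60045235, 209.21333207],
       [  0.        ,   0.        ,   1.        ]]), 'rvec': array([ 2.14539408, -2.1011139 ,  0.14461551]), 'tvec': array([-0.0334388 ,  0.58413408,  1.13255693])}
wrist {'intrinsics': array([[377.17505984,   0.        , 281.73352207],
       [  0.        , 377.17505984, 213.44120276],
       [  0.        ,   0.        ,   1.        ]]), 'rvec': array([-2.43005994, -1.60659867, -0.20953578]), 'tvec': array([-0.6729039 , -0.03407526,  0.37785833])}
```

View pics/scene0.png

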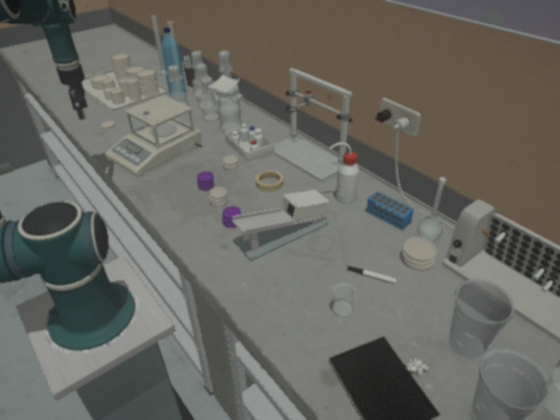

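View pics/top0.png

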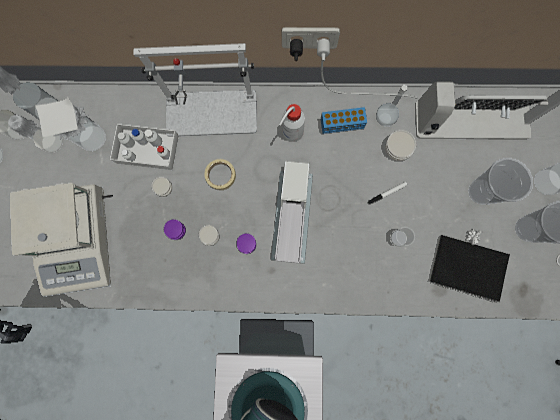

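View pics/wrist0.png

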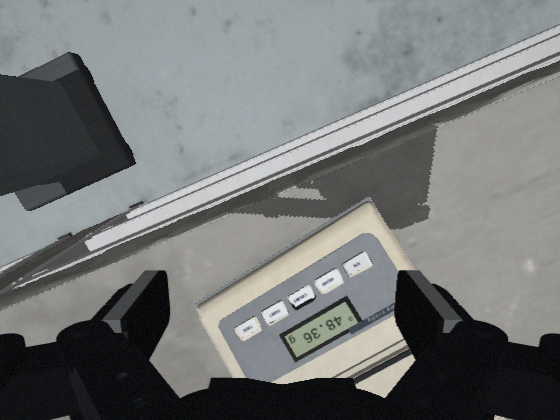

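Top view: cream candidates are at (208,235), (162,186) and the larger (400,146). Purple ones are at (174,229) and (246,243). The scene view also shows cream dishes in a tray at (123,80). The chute runs from (290,262), its open end, to the hood at (296,163). Next, a close crop.

```bash
cat > h.py <<'E'
import numpy as np,cv2
from workcell import bot
def cam(n):
    m=bot.camera_model(n);R=cv2.Rodrigues(m['rvec'])[0];return m['intrinsics'],R,np.array(m['tvec']).ravel()
def ray(c,uv,z=0.):
    K,R,t=c;d=R.T@np.linalg.inv(K)@np.array([uv[0],uv[1],1.]);o=-R.T@t
    return o+d*(z-o[2])/d[2]
def proj(c,P):
    K,R,t=c;p=K@(R@np.asarray(P,float)+t);return p[:2]/p[2]
E
python3 - <<'E'
import cv2,numpy as np
from h import *
a=cv2.imread('pics/scene0.png');b=cv2.imread('pics/top0.png')
A=cv2.resize(a[140:260,180:340],None,fx=4.5,fy=4.5,interpolation=cv2.INTER_CUBIC)
cv2.imwrite('pics/c1.png',A)
B=cv2.resize(b[150:275,150:320],None,fx=4.5,fy=4.5,interpolation=cv2.INTER_CUBIC);cv2.imwrite('pics/c2.png',B)
T=cam('top');S=cam('scene')
for n,uv in dict(A=(208,235),B=(162,186),C=(400,146)).items():
  for z in(0.03,.045):
    P=ray(T,uv,z);print(n,z,P,proj(S,P))
E
```

```text
A 0.03 [0.50328389 0.19427824 0.03      ] [216.90670713 195.11408729]
A 0.045 [0.50188211 0.19110326 0.045     ] [216.57132232 192.08873369]
B 0.03 [0.65474583 0.34789072 0.03      ] [229.72296512 160.15954522]
B 0.045 [0.651421   0.34276539 0.045     ] [229.36641604 157.58505248]
C 0.03 [ 0.79649446 -0.39853947  0.03      ] [417.25433738 252.50762218]
C 0.045 [ 0.79136992 -0.39418773  0.045     ] [415.74050622 248.62038452]
```

View pics/c1.png

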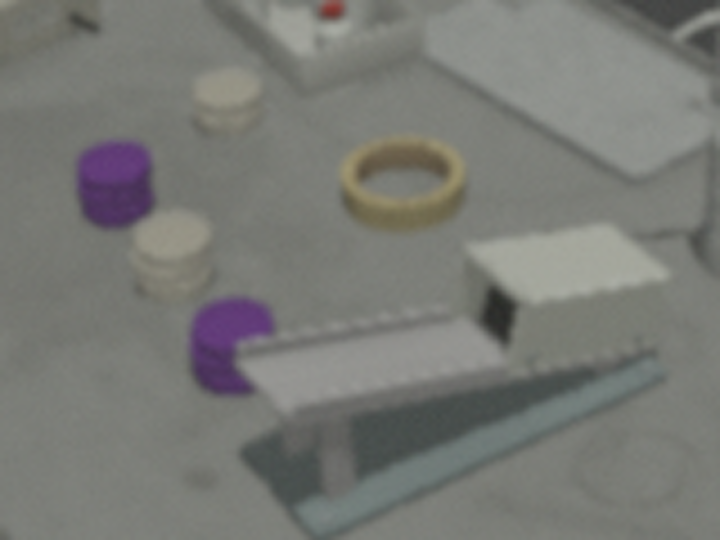

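View pics/c2.png

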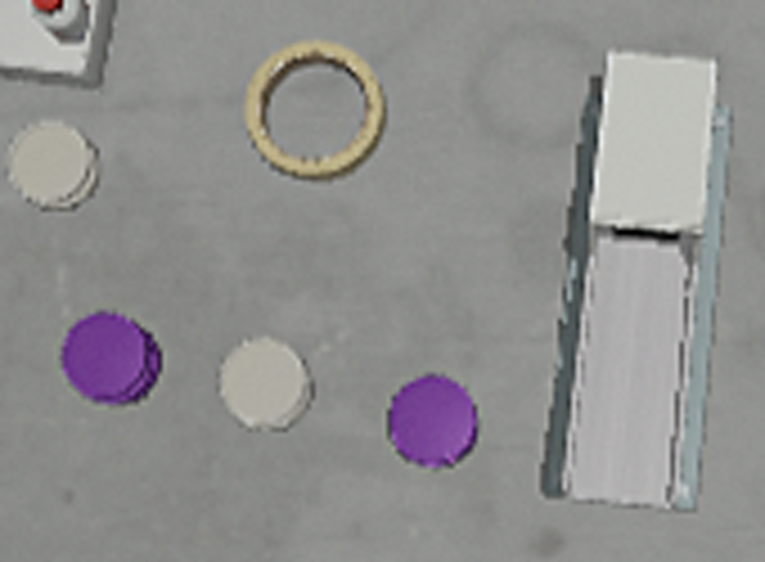

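```bash
cat >> h.py <<'E'
def tri(c1,u1,c2,u2):
    def n(c,u):
        K,R,t=c;p=np.linalg.inv(K)@[u[0],u[1],1.];return (p[:2]/p[2]).reshape(2,1),np.hstack([R,t[:,None]])
    a,P1=n(c1,u1);b,P2=n(c2,u2);X=cv2.triangulatePoints(P1,P2,a,b).ravel();X=X[:3]/X[3]
    return X,np.linalg.norm(proj(c1,X)-u1),np.linalg.norm(proj(c2,X)-u2)
E
python3 - <<'E'
from h import *
T=cam('top');S=cam('scene')
f=lambda p,o:(np.array(p)+.5)/4.5-.5+o
tp=dict(ML=(592,222),MR=(703,232),FR=(717,60),FL=(610,50),UL=(563,495),UR=(672,505))
sc=dict(ML=(466,247),MR=(525,303),FR=(668,272),FL=(612,225),UL=(236,352),UR=(290,415))
X={}
for k in tp:
    r=tri(T,f(tp[k],(150,150)),S,f(sc[k],(180,140)));X[k]=r[0];print(k,r)
print('w',np.linalg.norm(X['ML']-X['MR']),'L',np.linalg.norm(X['ML']-X['FL']),np.linalg.norm(X['MR']-X['FR']))
for a,b in(('ML','FL'),('MR','FR'),('UL','ML'),('UR','MR')):
    d=X[b]-X[a];print(a,b,np.degrees(np.arctan2(d[1],d[0])),np.degrees(np.arctan2(d[2],np.hypot(*d[:2]))),np.linalg.norm(d))
# silhouette of A in both
for z in(0,.03,.045):
  print(z,proj(S,[.502,.192,z])*1)
for n,uv in dict(A=(208,235),B=(162,186)).items():
  pass
E
```

```text
ML (array([ 0.6054904 , -0.03076885,  0.11309846]), np.float64(0.5672487242157326), np.float64(0.5433056394308865))
MR (array([ 0.59948096, -0.10135776,  0.11179683]), np.float64(0.16234849083625674), np.float64(0.16092274338854717))
FR (array([ 0.7207731 , -0.10986851,  0.08297973]), np.float64(0.26171399984620164), np.float64(0.25797035709854627))
FL (array([ 0.73005416, -0.03937238,  0.0777968 ]), np.float64(0.46655766732272974), np.float64(0.44516030058990064))
UL (array([ 0.43120199, -0.01580977,  0.10484072]), np.float64(0.3671525707082893), np.float64(0.3641895147021949))
UR (array([ 0.42603863, -0.0842598 ,  0.10133376]), np.float64(0.14462807228612617), np.float64(0.14842035282280153))
w 0.07085619865959296 L 0.12975499789574227 0.12495855944226873
ML FL -3.9511019343367226 -15.787122291033018 0.12975499789574227
MR FR -4.013716741208548 -13.333177071926002 0.12495855944226873
UL ML -4.905645554212604 2.7027079717634024 0.17512399393665257
UR MR -5.630030740228735 3.4356220391642167 0.17459683741171064
0 [217.89288408 202.70383415]
0.03 [216.94195924 195.57980691]
0.045 [216.4575227  191.95056196]
```

```bash
cat >> h.py <<'E'
from scipy.spatial.transform import Rotation as Ro
def Rdes(yaw,pitch,s=1):
    # channel-type frame x down slope; tool z=-normal, y=s*x
    c=Ro.from_euler('ZY',[yaw,pitch],degrees=True).as_matrix()
    y=s*c[:,0];z=-c[:,2];return np.c_[np.cross(y,z),y,z]
def cmd(pos,R,p0=None,R0=None):
    s=bot.read_state();p0=np.array(s['tool_pos']) if p0 is None else p0;R0=Ro.from_rotvec(s['tcp_rot']).as_matrix() if R0 is None else R0
    return np.round(R0.T@(np.asarray(pos)-p0)*100,2),np.round(Ro.from_matrix(R0.T@R).as_rotvec(),4)
E
python3 - <<'E'
from h import *
s=bot.read_state();print(Ro.from_rotvec(s['tcp_rot']).as_matrix().round(3))
for sg in(1,-1):print(sg,cmd([.40,.19,.40],Rdes(-5,0,sg)))
K,R,t=cam('wrist');print('cam in tool',Ro.from_rotvec(s['tcp_rot']).as_matrix().T@(-R.T@t-s['tool_pos']), (Ro.from_rotvec(s['tcp_rot']).as_matrix().T@R.T).round(3))
E
```

```text
[[-0.919  0.394 -0.001]
 [ 0.394  0.919 -0.002]
 [ 0.    -0.002 -1.   ]]
1 (array([-29.29, -34.26,   0.42]), array([-1.6000e-03,  1.1000e-03,  1.2533e+00]))
-1 (array([-29.29, -34.26,   0.42]), array([-1.2000e-03, -1.8000e-03, -1.8883e+00]))
cam in tool [ 0.0667573  -0.00087318  0.03151197] [[ 0.002 -0.966 -0.26 ]
 [ 1.     0.002  0.   ]
 [ 0.001 -0.26   0.966]]
```

```bash
python3 - <<'E'
from h import *
print(cmd([.502,.185,.37],Rdes(-5,0)))
E
```

```text
(array([-38.86, -30.69,   3.41]), array([-1.6000e-03,  1.1000e-03,  1.2533e+00]))
```

```bash
python3 -m jog '[[[0,-38.86,-30.69,3.41,-0.0016,0.0011,1.2533],[0,-38.86,-30.69,3.41,-0.0016,0.0011,1.2533],[0,-38.86,-30.69,3.41,-0.0016,0.0011,1.2533],[0,-38.86,-30.69,3.41,-0.0016,0.0011,1.2533],[0,-38.86,-30.69,3.41,-0.0016,0.0011,1.2533],[0,-38.86,-30.69,3.41,-0.0016,0.0011,1.2533],[0,-38.86,-30.69,3.41,-0.0016,0.0011,1.2533],[0,-38.86,-30.69,3.41,-0.0016,0.0011,1.2533],[0,-38.86,-30.69,3.41,-0.0016,0.0011,1.2533],[0,-38.86,-30.69,3.41,-0.0016,0.0011,1.2533],[0,-38.86,-30.69,3.41,-0.0016,0.0011,1.2533]]]'
python3 - <<'E'
from h import *
c=cam('wrist');im=bot.read_camera('wrist');cv2.imwrite('pics/w1.png',im[:,:,::-1]);np.savez('w1.npz',K=c[0],R=c[1],t=c[2])
s=bot.read_state();print(s['tool_pos'],s['time'],cmd([.502,.185,.37],Rdes(-5,0)))
print(proj(c,[.502,.191,.045]))
E
```

```text
time: 1.52
tool_pos: [0.5016, 0.1865, 0.3706]
tcp_rot: [-2.314, -2.124, -0.003]
wrist_force: [0.9, -0.1, 1.0]
width: 0.999
[0.50158743 0.18656074 0.37058174] 1.575 (array([-0.15,  0.05,  0.06]), array([ 0.0004, -0.0019,  0.0021]))
[283.07774538 191.4058602 ]
```

View pics/w1.png

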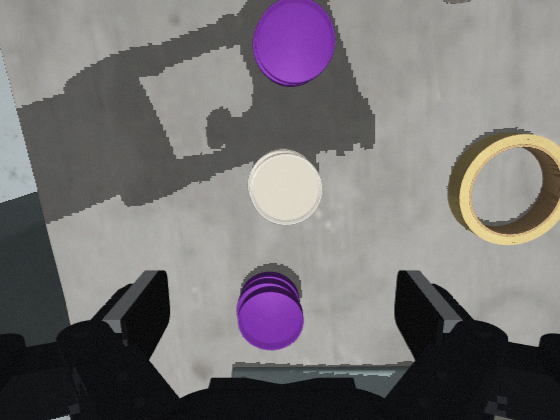

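```bash
python3 - <<'E'
from h import *
im=cv2.imread('pics/w1.png');d=np.load('w1.npz');c=(d['K'],d['R'],d['t'])
h=cv2.cvtColor(im,cv2.COLOR_BGR2HSV)
lab=cv2.cvtColor(im,cv2.COLOR_BGR2LAB).astype(int)
m=((lab[:,:,2]>133)&(lab[:,:,0]>170)).astype(np.uint8)
m[:, :230]=0;m[:,340:]=0;m[:140]=0;m[240:]=0
cs=max(cv2.findContours(m,0,cv2.CHAIN_APPROX_NONE)[0],key=cv2.contourArea)
print(cv2.boundingRect(cs),cv2.fitEllipse(cs),cv2.minEnclosingCircle(cs))
hull=cv2.convexHull(cs)
for z in(.03,.045):
    P=np.array([ray(c,p[0]+0.,z) for p in hull]);(x,y),r=cv2.minEnclosingCircle(P[:,:2].astype(np.float32));print(z,x,y,r*2)
    e=cv2.fitEllipse(P[:,:2].astype(np.float32)*1000);print(e)
b=im[140:240,230:340];cv2.imwrite('pics/c3.png',cv2.resize(b,None,fx=5,fy=5))
E
```

```text
(250, 150, 70, 72) ((284.6422119140625, 185.86550903320312), (64.44219207763672, 69.2689437866211), 142.32972717285156) ((284.2576599121094, 185.0284423828125), 36.22275161743164)
0.03 0.5029904842376709 0.1923670917749405 0.06115253269672394
((503.3656005859375, 192.302978515625), (55.79088592529297, 60.890892028808594), 20.344167709350586)
0.045 0.5031383633613586 0.1952432245016098 0.058195143938064575
((503.49530029296875, 195.18223571777344), (53.08388900756836, 57.93648147583008), 20.344192504882812)
```

View pics/c3.png

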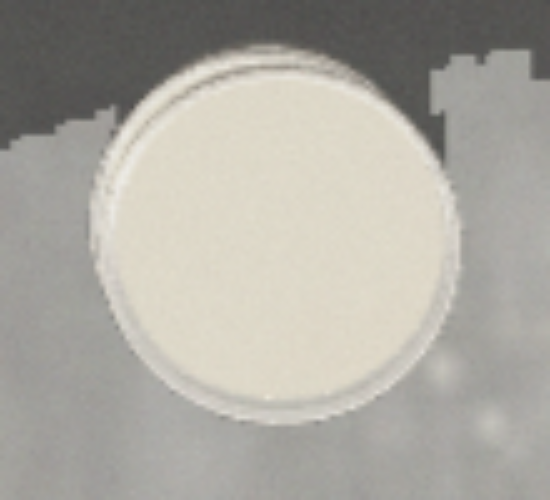

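```bash
python3 - <<'E'
from h import *
d=np.load('w1.npz');c=(d['K'],d['R'],d['t'])
P=ray(c,(286,189.1),.045);print(P, 71/377*(c[1]@P+c[2])[2])
print(ray(c,(285.2,188),.045))
g=np.array([P[0],P[1],0.025+.155]);print(cmd(g,Rdes(-5,0)))
E
```

```text
[0.50446549 0.19266552 0.045     ] 0.0563797306406788
[0.50390482 0.19360352 0.045     ]
(array([ 0.6 ,  0.23, 19.06]), array([ 0.0004, -0.0019,  0.0021]))
```

```bash
python3 -m jog '[[[0,0.6,0.2,5,0,0,0],[0,0.6,0.2,9,0,0,0],[0,0.6,0.2,9,0,0,0]]]'
python3 - <<'E'
from h import *
print(cmd([.5043,.193,.177],Rdes(-5,0)))
E
```

```text
time: 1.95
tool_pos: [0.5023, 0.1918, 0.277]
tcp_rot: [-2.311, -2.122, 0.009]
wrist_force: [0.5, -0.4, -0.4]
width: 0.999
(array([ 0.15,  0.26, 10.  ]), array([-0.0071,  0.0015,  0.0022]))
```

```bash
python3 -m jog '[[[0,0.1,0.2,3.5,0,0,0],[0,0.1,0.2,7,0,0,0],[0,0.1,0.2,9,0,0,0],[0,0.1,0.2,10,0,0,0],[0,0.1,0.2,10,0,0,0]]]'
python3 - <<'E'
from h import *
s=bot.read_state();print(s['tool_pos'],s['wrist_force'])
im=bot.read_camera('wrist');cv2.imwrite('pics/w2.png',im[:,:,::-1])
E
```

```text
time: 2.58
tool_pos: [0.5073, 0.1928, 0.1815]
tcp_rot: [-2.315, -2.123, -0.004]
wrist_force: [-0.8, 0.2, -0.8]
width: 0.999
[0.50733826 0.19279218 0.18145517] [-0.84845205  0.19468045 -0.83396002]
```

View pics/w2.png

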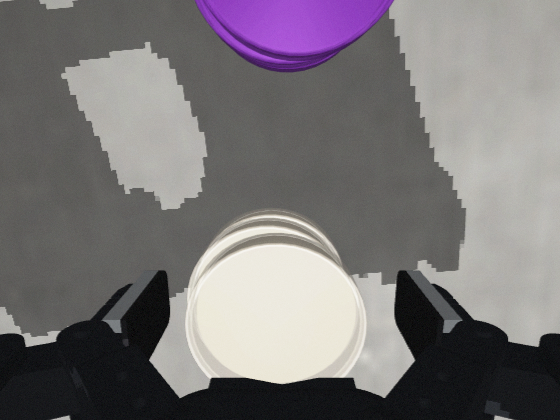

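```bash
python3 -m jog '[[[0,0,-0.2,0.3,0,0,0],[1,0,-0.2,0.3,0,0,0],[1,0,-0.2,0.3,0,0,0],[1,0,-0.2,0.3,0,0,0],[1,0,-0.2,0.3,0,0,0],[1,0,-0.2,0.3,0,0,0],[1,0,-0.2,0.3,0,0,0],[1,0,-0.2,0.3,0,0,0]]]' 30
python3 - <<'E'
from h import *
s=bot.read_state();print(s['tool_pos'],s['wrist_force'],s['width'],s['time'])
im=bot.read_camera('wrist');cv2.imwrite('pics/w3.png',im[:,:,::-1])
E
```

```text
time: 3.62
tool_pos: [0.5051, 0.1925, 0.1782]
tcp_rot: [-2.316, -2.122, -0.003]
wrist_force: [-2.1, -0.6, 6.1]
width: 0.666
[0.50513674 0.19250334 0.17822659] [-2.14160991 -0.62374447  6.11649559] 0.666078570446488 3.625
```

View pics/w3.png

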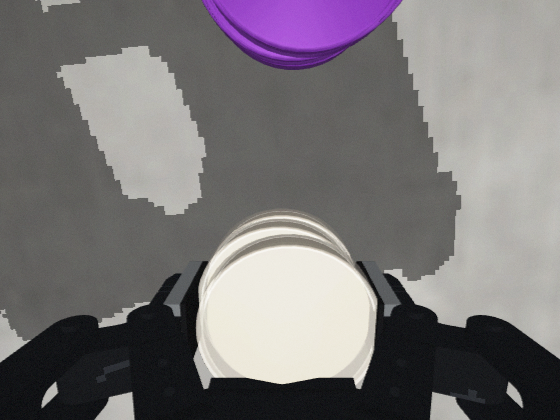

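```bash
python3 -m jog '[[[1,0,0,-5,0,0,0],[1,0,0,-10,0,0,0],[1,0,0,-16,0,0,0],[1,-6,0,-22,0,0,0],[1,-12,0,-24,0,0,0],[1,-18,0,-24,0,0,0],[1,-24,0,-24,0,0,0],[1,-30,2,-24,0,0,0],[1,-32,2.5,-24,0,0,0],[1,-32,2.5,-24,0,0,0],[1,-32,2.5,-24,0,0,0]]]'
python3 - <<'E'
from h import *
c=cam('wrist');im=bot.read_camera('wrist');cv2.imwrite('pics/w4.png',im[:,:,::-1]);np.savez('w4.npz',K=c[0],R=c[1],t=c[2])
s=bot.read_state();print(s['tool_pos'],s['tcp_rot'],s['wrist_force'],s['width'],s['time'])
E
```

```text
time: 5.05
tool_pos: [0.5015, -0.1287, 0.4163]
tcp_rot: [-2.315, -2.12, -0.002]
wrist_force: [-0.4, 0.2, -1.5]
width: 0.671
[ 0.50149772 -0.12819788  0.41648112] [-2.31429732e+00 -2.12162328e+00 -2.28707017e-03] [-0.49719931 -0.0695923  -0.72455395] 0.6709872956804857 5.1
```

View pics/w4.png

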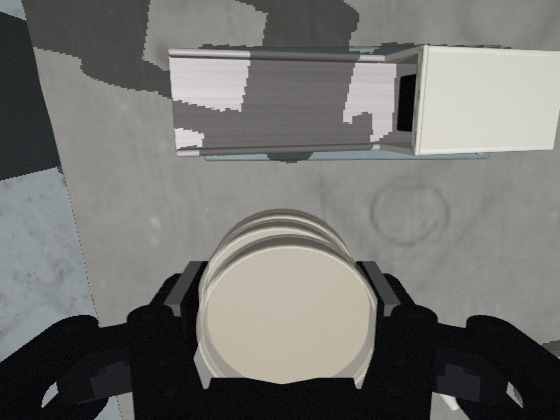

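```bash
python3 - <<'E'
import cv2
im=cv2.imread('pics/w4.png')
cv2.imwrite('pics/c4.png',cv2.resize(im[30:175,155:290],None,fx=4,fy=4,interpolation=cv2.INTER_CUBIC))
cv2.imwrite('pics/c5.png',cv2.resize(im[30:175,370:560],None,fx=4,fy=4,interpolation=cv2.INTER_CUBIC))
E
```

```text
(no output)
```

View pics/c4.png

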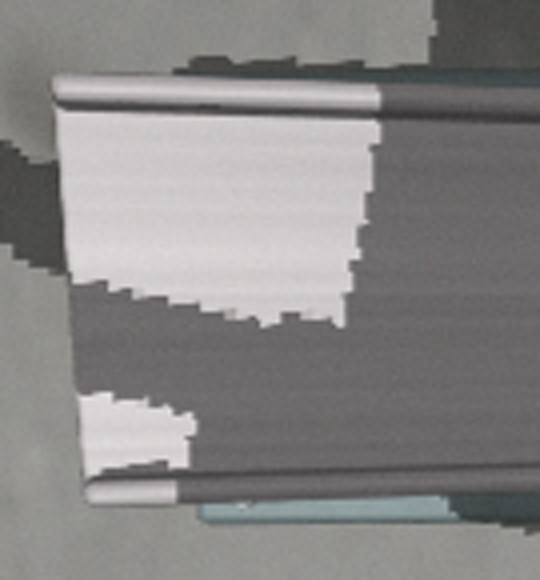

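View pics/c5.png

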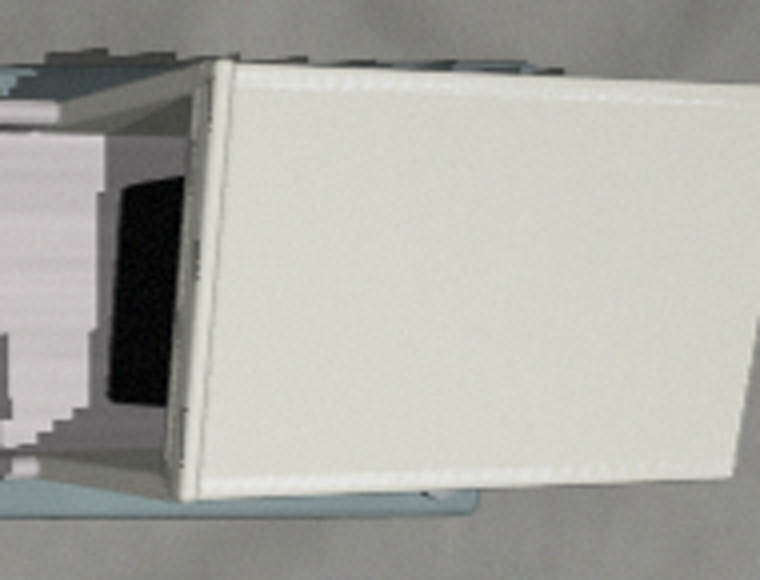

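```bash
python3 - <<'E'
from h import *
from scipy.optimize import least_squares
d=np.load('w4.npz');W=(d['K'],d['R'],d['t']);T=cam('top');S=cam('scene')
f=lambda p,o,k:(np.array(p)+.5)/k-.5+o
A=lambda p:f(p,(155,30),4);B=lambda p:f(p,(370,30),4);C=lambda p:f(p,(150,150),4.5);D=lambda p:f(p,(180,140),4.5)
wo=[((-.165,.037,.012),A((52,76))),((-.165,.032,0),A((59,112))),((-.165,-.032,0),A((86,475))),((-.165,-.037,.012),A((88,504))),
((0,'h',.061),B((212,60))),((0,'-h',.061),B((182,500))),((.130,'-h',.061),B((735,476)))]
to=[((0,'h',.061),C((592,222))),((0,'-h',.061),C((703,232))),((.13,'-h',.061),C((717,60))),((.13,'h',.061),C((610,50))),((-.165,.037,.012),C((563,495))),((-.165,-.037,.012),C((672,505)))]
so=[((0,'h',.061),D((466,247))),((0,'-h',.061),D((525,303))),((.13,'-h',.061),D((668,272))),((.13,'h',.061),D((612,225))),((-.165,.037,.012),D((236,352))),((-.165,-.037,.012),D((290,415)))]
def res(v,sets):
    M=Ro.from_euler('ZY',[v[3],15],degrees=True).as_matrix();r=[]
    for c,L in sets:
        for p,u in L:
            p=[p[0],{'h':v[4],'-h':-v[4]}.get(p[1],p[1]),p[2]]
            r.append(proj(c,M@np.array(p,float)+v[:3])-u)
    return np.ravel(r)
for nm,sets in(('w',[(W,wo)]),('ts',[(T,to),(S,so)]),('all',[(W,wo),(T,to),(S,so)])):
    q=least_squares(res,[.587,-.065,.054,-5,.036],args=(sets,),x_scale=[.01,.01,.01,1,.01],loss='soft_l1')
    print(nm,q.x.round(4));print(res(q.x,sets).reshape(-1,2).round(1).tolist())
E
```

```text
w [ 0.5848 -0.063   0.0519 -4.4295  0.0367]
[[0.5, -0.9], [-0.2, 0.3], [0.2, -0.3], [0.2, 0.7], [-0.5, 0.0], [-1.9, -0.0], [1.6, 0.2]]
ts [ 0.5852 -0.0639  0.0529 -4.4385  0.0353]
[[0.0, 0.2], [-0.3, 0.3], [-0.2, -0.2], [0.3, -0.0], [-0.1, -0.7], [1.7, -0.3], [-1.2, 0.6], [-0.7, 0.0], [0.8, 0.9], [-0.7, 0.2], [-0.3, -0.9], [0.8, -0.8]]
all [ 0.5849 -0.0631  0.0523 -4.4538  0.0365]
[[0.5, -1.0], [-0.2, 0.3], [0.2, -0.2], [0.2, 0.8], [-0.2, 0.4], [-1.7, -0.1], [2.0, 0.1], [-0.7, 0.3], [-0.1, 0.5], [-0.0, 0.0], [-0.3, 0.1], [-0.4, -0.6], [1.4, -0.2], [-1.6, 0.4], [-0.7, 0.3], [0.8, 1.2], [-1.1, 0.1], [-0.5, -0.8], [0.5, -0.8]]
```

```bash
cat >> h.py <<'E'
O=np.array([.585,-.063,.0525]);M=Ro.from_euler('ZY',[-4.45,15],degrees=True).as_matrix()
def onplane(c,uv,z):
    K,R,t=c;d=M.T@(R.T@np.linalg.inv(K)@np.array([uv[0],uv[1],1.]));o=M.T@(-R.T@t-O);return o+d*(z-o[2])/d[2]
def tgt(x,z,y=0,ahead=.178):  # TCP pos so that tool-axis point 'ahead' is at channel (x,y,z); tool perpendicular to floor
    return O+M@np.array([x,y,z])+M[:,2]*ahead
E
python3 - <<'E'
from h import *
d=np.load('w4.npz');W=(d['K'],d['R'],d['t'])
B=lambda p:(np.array(p)+.5)/4-.5+(370,30)
for z in(0,.004,.008):print(z,onplane(W,B((110,400)),z),onplane(W,B((122,190)),z))
for x,z in((-.085,.03),(-.085,.002)):
    p=tgt(x,z);print(p,cmd(p,Rdes(-4.45,15)))
E
```

```text
0 [ 0.02263004 -0.02192155  0.        ] [0.02202602 0.02148659 0.        ]
0.004 [ 0.02017326 -0.02171763  0.004     ] [0.01957727 0.02111318 0.004     ]
0.008 [ 0.01771647 -0.02151372  0.008     ] [0.01712852 0.02073977 0.008     ]
[ 0.55681589 -0.06080661  0.27541219] (array([ 7.16,  4.93, 14.12]), array([ 0.2613, -0.0036, -0.0088]))
[ 0.5495908  -0.06024433  0.24836627] (array([ 7.15,  4.21, 16.83]), array([ 0.2613, -0.0036, -0.0088]))
```

```bash
python3 -m jog '[[[1,2.5,1.5,4,0.08,0,0],[1,5,3.5,7,0.17,0,-0.004],[1,7,5,10,0.2613,-0.0036,-0.0088],[1,7.16,4.93,13,0.2613,-0.0036,-0.0088],[1,7.16,4.93,14.12,0.2613,-0.0036,-0.0088],[1,7.16,4.93,14.12,0.2613,-0.0036,-0.0088]]]'
python3 - <<'E'
from h import *
c=cam('wrist');im=bot.read_camera('wrist');cv2.imwrite('pics/w5.png',im[:,:,::-1])
im=bot.read_camera('scene');cv2.imwrite('pics/s5.png',cv2.resize(im[130:270,160:360,::-1],None,fx=4,fy=4))
print(cmd(tgt(-.085,.03),Rdes(-4.45,15)),cmd(tgt(-.085,.002),Rdes(-4.45,15)))
E
```

```text
time: 5.85
tool_pos: [0.5567, -0.0609, 0.2756]
tcp_rot: [-2.156, -1.996, 0.264]
wrist_force: [-0.4, 0.2, -1.5]
width: 0.668
(array([ 0.07, -0.02,  0.21]), array([ 0.0033,  0.0008, -0.0005])) (array([ 0.08, -0.03,  3.01]), array([ 0.0033,  0.0008, -0.0005]))
```

View pics/w5.png

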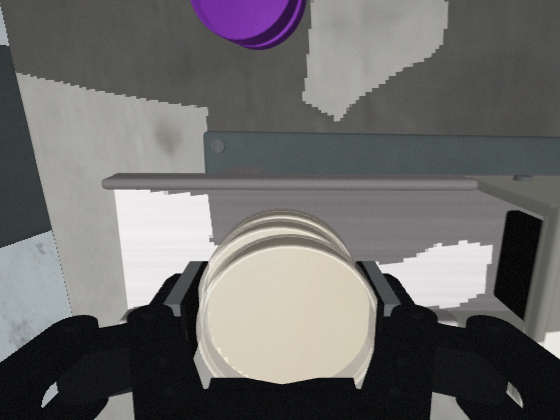

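View pics/s5.png

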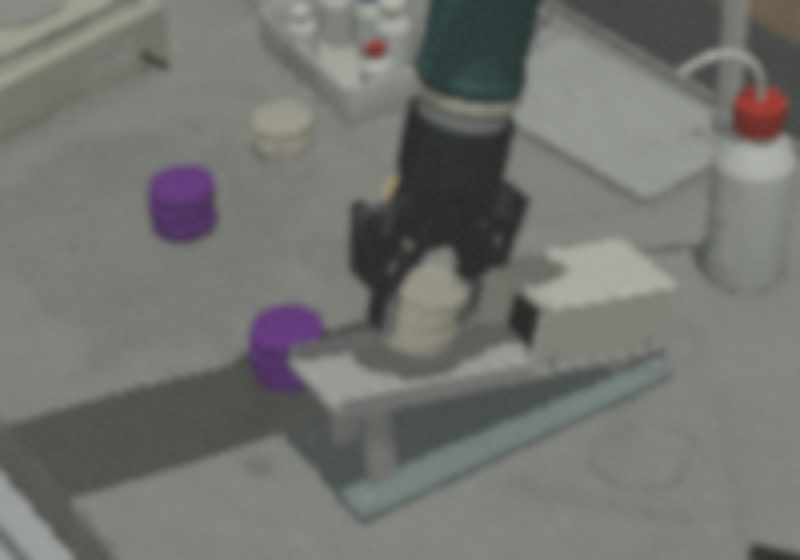

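```bash
python3 -m jog '[[[1,0.05,0,1,0,0,0],[1,0.05,0,2,0,0,0],[1,0.05,0,2.4,0,0,0],[1,0.05,0,2.6,0,0,0],[1,0.05,0,2.6,0,0,0]]]'
python3 - <<'E'
from h import *
s=bot.read_state();print(s['wrist_force'])
im=bot.read_camera('wrist');cv2.imwrite('pics/w6.png',im[:,:,::-1])
print(cmd(tgt(-.085,.000),Rdes(-4.45,15)))
E
```

```text
time: 6.58
tool_pos: [0.5505, -0.0607, 0.2508]
tcp_rot: [-2.158, -1.995, 0.263]
wrist_force: [-0.2, -0.1, -1.3]
width: 0.668
[-0.23879306 -0.12572389 -1.3457562 ]
(array([ 0.04, -0.04,  0.48]), array([ 0.0013,  0.0005, -0.0007]))
```

View pics/w6.png

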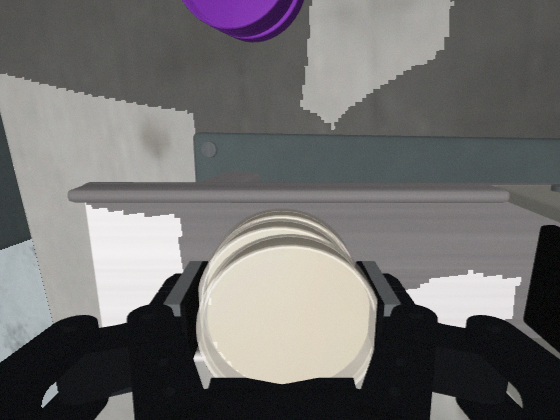

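```bash
python3 - <<'E'
from h import *
c=cam('wrist')
for uv,z in(((280,209),.005),((280,209),.010),((280,203),.012),((280,184),.012)):print(uv,z,onplane(c,uv,z).round(4))
E
python3 -m jog '[[[1,0.05,0,0.2,0,0,0],[1,0.05,0,0.3,0,0,0],[1,0.05,0,0.3,0,0,0]]]'
```

```text
(280, 209) 0.005 [-0.086   0.0271  0.005 ]
(280, 209) 0.01 [-0.086   0.0284  0.01  ]
(280, 203) 0.012 [-0.086   0.0313  0.012 ]
(280, 184) 0.012 [-0.086   0.0386  0.012 ]
time: 7.0
tool_pos: [0.5506, -0.0604, 0.2501]
tcp_rot: [-2.159, -1.997, 0.262]
wrist_force: [-1.3, -1.3, 8.0]
width: 0.672
```

```bash
python3 - <<'E'
from h import *
c=cam('wrist');im=bot.read_camera('wrist');cv2.imwrite('pics/w7.png',cv2.resize(im[150:400,150:420,::-1],None,fx=2.4,fy=2.4))
im=bot.read_camera('scene');cv2.imwrite('pics/s7.png',cv2.resize(im[170:240,220:310,::-1],None,fx=8,fy=8,interpolation=cv2.INTER_CUBIC))
s=bot.read_state();print(s['wrist_force'],s['tool_pos'],cmd(tgt(-.085,0),Rdes(-4.45,15)))
E
```

```text
[-0.5197376  -1.5007812   7.98658453] [ 0.55058955 -0.06042515  0.25015667] (array([ 0.01, -0.05,  0.4 ]), array([ 0.0028,  0.0012, -0.0007]))
```

View pics/w7.png

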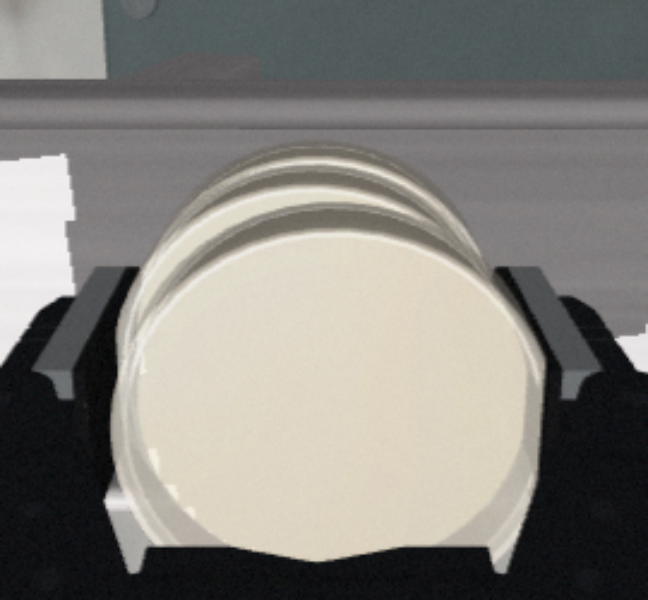

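View pics/s7.png

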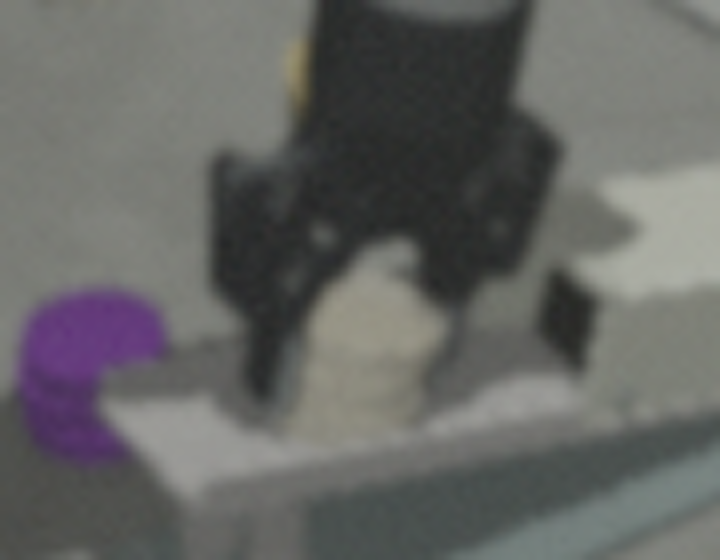

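```bash
python3 -m jog '[[[1,0,0,-0.4,0,0,0],[1,0.2,0,-0.4,0,0,0],[1,0.2,0,-0.3,0,0,0],[1,0.2,0,-0.2,0,0,0],[1,0.2,0,-0.1,0,0,0],[1,0.2,0,0,0,0,0],[1,0.2,0,0,0,0,0]]]'
python3 - <<'E'
from h import *
c=cam('wrist');im=bot.read_camera('wrist');cv2.imwrite('pics/w8.png',cv2.resize(im[150:400,150:420,::-1],None,fx=2.4,fy=2.4))
s=bot.read_state();print(s['wrist_force'],s['torque'],cmd(tgt(-.085,0),Rdes(-4.45,15)))
E
```

```text
time: 7.98
tool_pos: [0.5504, -0.0581, 0.2502]
tcp_rot: [-2.158, -1.996, 0.262]
wrist_force: [-2.3, 0.9, 11.7]
width: 0.672
[-1.68737499  1.38389595 12.77799746] [0.28288453 0.8847679  0.04970415] (array([-0.22, -0.02,  0.39]), array([ 0.0013,  0.0003, -0.0006]))
```

View pics/w8.png

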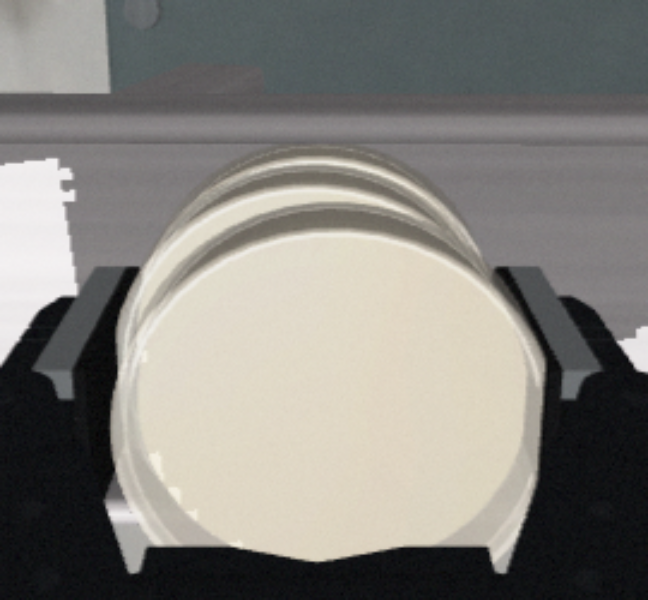

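```bash
python3 -m jog '[[[1,0,0,-0.15,0,0,0],[0.85,0,0,-0.15,0,0,0],[0.3,0,0,-0.15,0,0,0],[0,0,0,-0.2,0,0,0],[0,0,0,-0.3,0,0,0],[0,0,0,-0.3,0,0,0],[0,0,0,-0.3,0,0,0]]]'
python3 - <<'E'
from h import *
c=cam('wrist');im=bot.read_camera('wrist');cv2.imwrite('pics/w9.png',im[:,:,::-1])
s=bot.read_state();print(s['wrist_force'],s['width'])
E
```

```text
time: 8.9
tool_pos: [0.5507, -0.0582, 0.2508]
tcp_rot: [-2.158, -1.995, 0.262]
wrist_force: [0.2, 0.3, 0.3]
width: 1.001
[-0.25441669 -0.87009518 -0.34510927] 1.0010476781134332
```

View pics/w9.png

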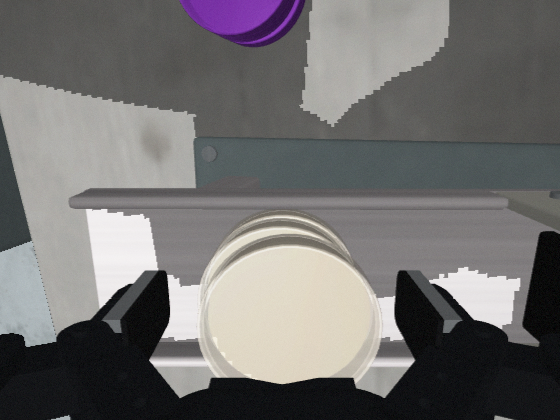

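```bash
python3 -m jog '[[[0,0,0,-3,0,0,0],[0,0,0,-6.5,0,0,0],[1,0,-3,-7,0,0,0],[1,0,-6.3,-7,0,0,0],[1,0,-6.3,-7,0,0,0],[1,0,-6.3,-7,0,0,0],[1,0,-6.3,-7,0,0,0]]]'
python3 - <<'E'
from h import *
c=cam('wrist');im=bot.read_camera('wrist');cv2.imwrite('pics/w10.png',im[:,:,::-1])
s=bot.read_state();print(s['wrist_force'],s['width'],cmd(tgt(-.148,.017,ahead=.173),Rdes(-4.45,15)))
E
```

```text
time: 9.82
tool_pos: [0.5086, -0.0548, 0.3345]
tcp_rot: [-2.158, -1.996, 0.262]
wrist_force: [-0.8, -0.8, 0.3]
width: 0.001
[ 0.11965278 -0.16178537 -0.08764251] -0.0013331179978250884 (array([-0.22, -0.09,  6.25]), array([ 0.0009,  0.0006, -0.0006]))
```

View pics/w10.png

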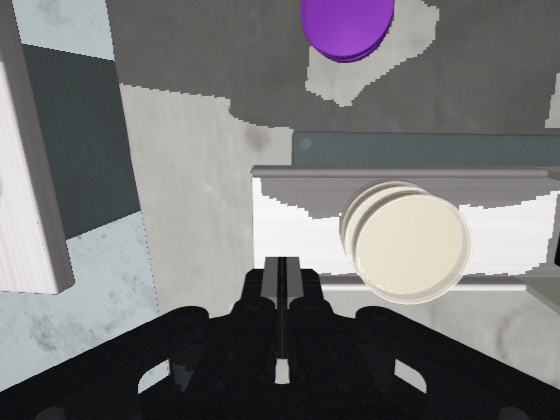

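```bash
python3 -m jog '[[[1,-0.15,0,3,0,0,0],[1,-0.15,0,5.2,0,0,0],[1,-0.15,0,6,0,0,0],[1,-0.15,0,6.2,0,0,0],[1,-0.15,0,6.2,0,0,0]]]'
python3 - <<'E'
from h import *
c=cam('wrist');im=bot.read_camera('wrist');cv2.imwrite('pics/w11.png',im[:,:,::-1])
s=bot.read_state();print(s['wrist_force'],s['torque'],cmd(tgt(-.148,.017,ahead=.173),Rdes(-4.45,15)))
E
```

```text
time: 10.5
tool_pos: [0.4927, -0.0551, 0.2755]
tcp_rot: [-2.159, -1.996, 0.261]
wrist_force: [1.0, -0.5, -0.4]
width: 0.002
[-0.17442757 -0.03683087 -0.17787737] [-0.02880969 -0.14718865 -0.03948793] (array([-0.07, -0.08,  0.16]), array([ 0.0028,  0.0007, -0.0006]))
```

View pics/w11.png

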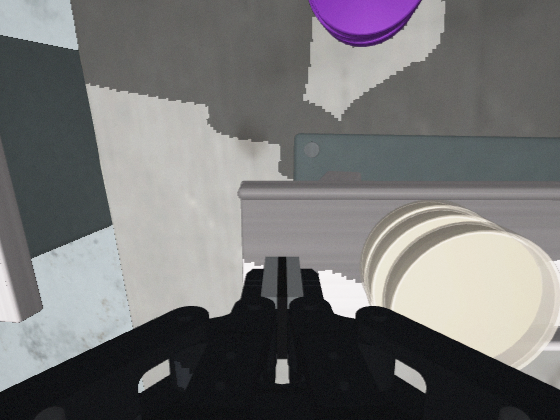

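```bash
python3 -m jog '[[[1,0,0.4,0,0,0,0],[1,0,0.8,0,0,0,0],[1,0,1.3,0,0,0,0],[1,0,1.8,0,0,0,0],[1,0,2.3,0,0,0,0],[1,0,2.8,0,0,0,0],[1,0,3.4,0,0,0,0],[1,0,4.0,0,0,0,0],[1,0,4.6,0,0,0,0],[1,0,5.2,0,0,0,0],[1,0,5.6,0,0,0,0],[1,0,6.0,0,0,0,0]]]'
python3 - <<'E'
from h import *
c=cam('wrist');im=bot.read_camera('wrist');cv2.imwrite('pics/w12.png',im[:,:,::-1])
s=bot.read_state();print(M.T@s['wrist_force'],s['torque'],cmd(tgt(-.148,.017,ahead=.173),Rdes(-4.45,15)))
E
```

```text
time: 12.05
tool_pos: [0.55, -0.0596, 0.2593]
tcp_rot: [-2.158, -1.995, 0.263]
wrist_force: [-0.9, -0.5, 0.4]
width: 0.001
[ 0.50547375 -0.58071214  0.40025267] [-0.02471516 -0.15434301 -0.02011003] (array([-0.07, -6.09,  0.06]), array([ 0.0017,  0.0006, -0.0006]))
```

View pics/w12.png

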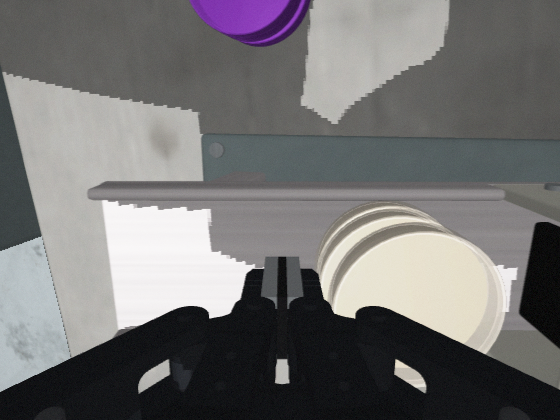

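```bash
python3 -m jog '[[[1,0,0.3,0,0,0,0],[1,0,0.6,0,0,0,0],[1,0,0.9,0,0,0,0],[1,0,1.2,0,0,0,0],[1,0,1.5,0,0,0,0],[1,0,1.7,0,0,0,0],[1,0,1.9,0,0,0,0],[1,0,2.1,0,0,0,0],[1,0,2.2,0,0,0,0]]]'
python3 - <<'E'
from h import *
c=cam('wrist');im=bot.read_camera('wrist');cv2.imwrite('pics/w13.png',im[:,:,::-1])
s=bot.read_state();print(M.T@s['wrist_force'],s['torque'],cmd(tgt(-.148,.017,ahead=.173),Rdes(-4.45,15)))
E
```

```text
time: 13.22
tool_pos: [0.5711, -0.0613, 0.2537]
tcp_rot: [-2.158, -1.995, 0.262]
wrist_force: [-0.4, -0.2, 0.5]
width: -0.001
[-0.00157825 -0.0654192  -0.14068377] [-0.01420755 -0.12794045 -0.00984987] (array([-0.07, -8.25,  0.06]), array([ 0.0013,  0.0006, -0.0006]))
```

View pics/w13.png

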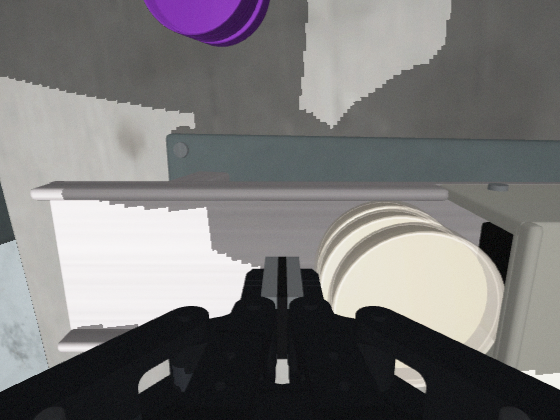

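```bash
python3 -m jog '[[[1,0,0.12,0,0,0,0],[1,0,0.24,0,0,0,0],[1,0,0.36,0,0,0,0],[1,0,0.48,0,0,0,0],[1,0,0.6,0,0,0,0],[1,0,0.7,0,0,0,0]]]'
python3 - <<'E'
from h import *
s=bot.read_state();print(M.T@s['wrist_force'],s['torque'],cmd(tgt(-.148,.017,ahead=.173),Rdes(-4.45,15))[0])
E
```

```text
time: 14.02
tool_pos: [0.5778, -0.0618, 0.2519]
tcp_rot: [-2.158, -1.995, 0.262]
wrist_force: [-0.8, -0.1, 0.5]
width: 0.001
[-0.88978901 -0.19099414  0.31094282] [ 0.02935229 -0.0409429   0.0379888 ] [-0.07 -8.94  0.06]
```

```bash
python3 -m jog '[[[1,0,0.08,0,0,0,0],[1,0,0.16,0,0,0,0],[1,0,0.24,0,0,0,0],[1,0,0.32,0,0,0,0],[1,0,0.4,0,0,0,0]]]'
python3 - <<'E'
from h import *
s=bot.read_state();print(M.T@s['wrist_force'],s['torque'],cmd(tgt(-.148,.017,ahead=.173),Rdes(-4.45,15))[0])
bot.read_camera('wrist');s=bot.read_state();print(M.T@s['wrist_force'],s['torque'])
E
```

```text
time: 14.65
tool_pos: [0.5816, -0.0621, 0.2509]
tcp_rot: [-2.158, -1.996, 0.262]
wrist_force: [-0.5, -0.6, 0.3]
width: 0.001
[-0.52702091 -0.60670701  0.19906415] [ 0.01243095 -0.02103967  0.04295802] [-0.07 -9.34  0.06]
[-0.58360693 -0.32857096  0.29889672] [ 0.01861365 -0.07816718  0.00223005]
```

```bash
python3 -m jog '[[[1,0,0.08,0,0,0,0],[1,0,0.16,0,0,0,0],[1,0,0.24,0,0,0,0]]]'
python3 - <<'E'
from h import *
s=bot.read_state();print(M.T@s['wrist_force'],s['torque'],cmd(tgt(-.148,.017,ahead=.173),Rdes(-4.45,15))[0])
im=bot.read_camera('wrist');cv2.imwrite('pics/w14.png',im[:,:,::-1])
s=bot.read_state();print(M.T@s['wrist_force'],s['torque'])
E
```

```text
time: 15.08
tool_pos: [0.5836, -0.0622, 0.2503]
tcp_rot: [-2.157, -1.995, 0.264]
wrist_force: [-2.8, 0.5, 3.7]
width: -0.003
[-3.72496491  0.28305889  2.79085421] [0.0384107  0.40740508 0.02127066] [-0.07 -9.54  0.07]
[-4.43417963  0.15046764  1.19445059] [ 0.01600446  0.37265709 -0.01093889]
```

View pics/w14.png

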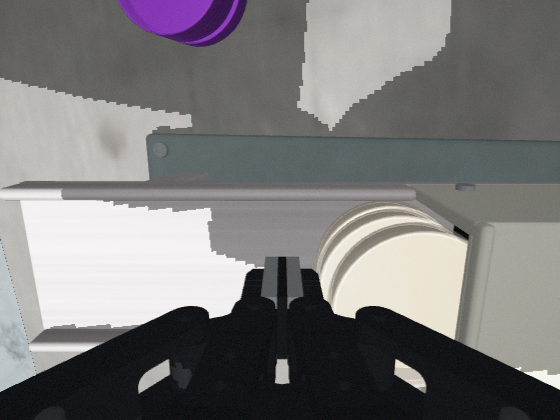

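```bash
python3 -m jog '[[[1,0,0.05,0,0,0,0],[1,0,0.1,0,0,0,0],[1,0,0.1,0,0,0,0]]]'
python3 - <<'E'
from h import *
for i in range(3):
    s=bot.read_state();print(M.T@s['wrist_force'],s['torque'],cmd(tgt(-.148,.017,ahead=.173),Rdes(-4.45,15))[0]);bot.read_camera('wrist')
E
```

```text
time: 15.5
tool_pos: [0.5846, -0.0623, 0.25]
tcp_rot: [-2.157, -1.995, 0.263]
wrist_force: [-5.1, 0.7, 4.5]
width: 0.001
[-6.14292187  0.34862655  3.05338916] [ 0.07749712  0.68371022 -0.01061112] [-0.07 -9.64  0.07]
[-5.78148778e+00 -5.55659779e-03  3.20709945e+00] [0.00922526 0.69760017 0.03821888] [-0.07 -9.64  0.07]
[-4.88242618  0.11228881  3.21951928] [0.06629704 0.7118244  0.00492373] [-0.07 -9.65  0.07]
```

```bash
python3 -m jog '[[[1,0,0.03,0,0,0,0],[1,0,0.06,0,0,0,0],[1,0,0.06,0,0,0,0]]]'
python3 - <<'E'
from h import *
for i in range(2):
    s=bot.read_state();print(M.T@s['wrist_force'],s['torque']);bot.read_camera('wrist')
E
python3 -m jog '[[[1,0,0,0,0,0,0],[1,0,-0.08,0,0,0,0],[1,0,-0.16,0,0,0,0],[1,0,-0.24,0,0,0,0],[1,0,-0.32,0,0,0,0],[1,0,-0.4,0,0,0,0],[1,0,-0.5,0,0,0,0],[1,0,-0.7,0,0,0,0],[1,0,-1.2,0,0,0,0],[1,0,-2.2,0,0,0,0],[1,0,-3,0,0,0,0],[1,0,-3,0,0,0,0]]]'
python3 - <<'E'
from h import *
im=bot.read_camera('wrist');cv2.imwrite('pics/w15.png',im[:,:,::-1])
s=bot.read_state();print(M.T@s['wrist_force'],s['torque'])
E
```

```text
time: 16.02
tool_pos: [0.5851, -0.0624, 0.25]
tcp_rot: [-2.157, -1.995, 0.264]
wrist_force: [-5.9, 0.2, 4.7]
width: -0.001
[-6.94639412 -0.29414789  2.99465641] [ 0.08239204  0.80760502 -0.00815348]
[-6.49196353 -0.83702459  3.8895791 ] [0.0973936  0.81498059 0.02789005]
time: 17.62
tool_pos: [0.5558, -0.0601, 0.2579]
tcp_rot: [-2.158, -1.995, 0.262]
wrist_force: [-0.2, -0.7, 0.4]
width: 0.003
[ 0.85561834  0.13837597 -0.24648855] [ 0.02735671 -0.15984257 -0.01653177]
```

View pics/w15.png

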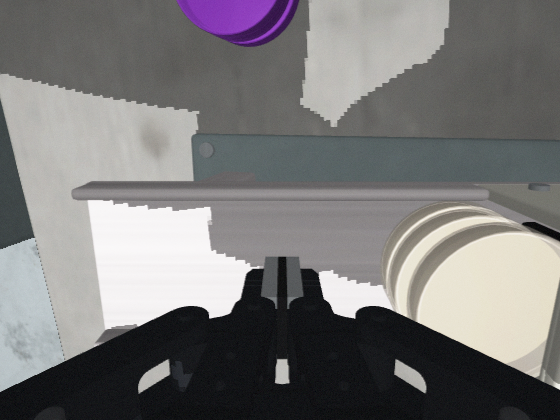

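```bash
python3 -m jog '[[[1,0,-1,-2,0,0,0],[1,0,-2,-5,0,0,0],[1,0,-3,-9,0,0,0],[1,-3,-3,-13,0,0,0],[1,-6,-2,-15,0,0,0],[1,-7,-1,-15,0,0,0],[1,-7,-1,-15,0,0,0]]]'
python3 - <<'E'
from h import *
c=cam('wrist');im=bot.read_camera('wrist');cv2.imwrite('pics/w16.png',im[:,:,::-1])
im=bot.read_camera('top');cv2.imwrite('pics/t16.png',im[:,:,::-1])
im=bot.read_camera('scene');cv2.imwrite('pics/s16.png',im[:,:,::-1])
np.savez('w16.npz',K=c[0],R=c[1],t=c[2])
E
```

```text
time: 18.55
tool_pos: [0.58, -0.1322, 0.4043]
tcp_rot: [-2.158, -1.993, 0.263]
wrist_force: [0.6, 0.0, -0.6]
width: 0.001
```

View pics/w16.png

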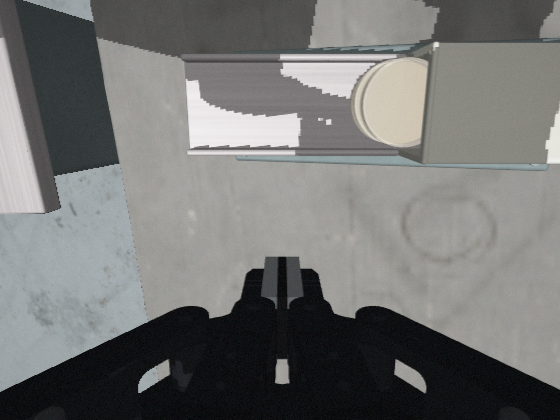

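View pics/s16.png

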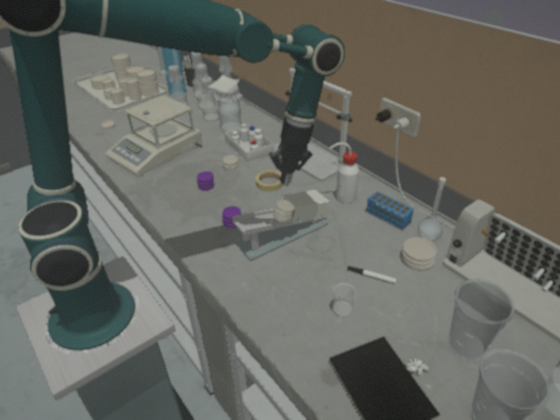

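```bash
python3 - <<'E'
from h import *
d=np.load('w16.npz');c=(d['K'],d['R'],d['t']);im=cv2.imread('pics/w16.png')
cv2.imwrite('pics/c16.png',cv2.resize(im[35:175,330:470],None,fx=4,fy=4,interpolation=cv2.INTER_CUBIC))
for u,z in(((351,101),.002),((351,101),.006),((360,101),.047)):print(u,z,onplane(c,u,z).round(4))
E
```

```text
(351, 101) 0.002 [-0.0379  0.0038  0.002 ]
(351, 101) 0.006 [-0.0386  0.0037  0.006 ]
(360, 101) 0.047 [-0.0398  0.0026  0.047 ]
```

View pics/c16.png

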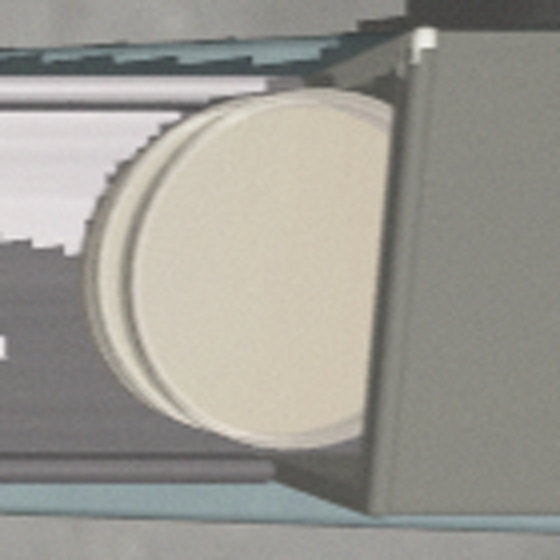

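View pics/t16.png

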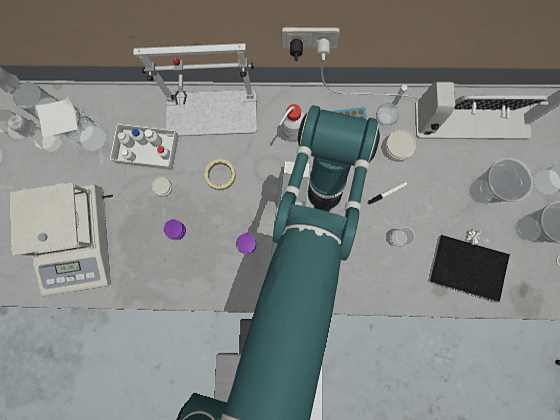

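```bash
python3 -c "
from workcell import bot
print(bot.finish_job())"
```

```text
the job is handed in; nothing more can be done
None
```

The three-dish stack is seated against the hidden stop, and I handed the job in at about 18.7 s of the 59 s allowed. The robot was clear of everything by then.

**What I did**
- I picked up the cream three-dish stack at about (0.504, 0.193).
- I set it flat on the chute about 85 mm above the hood's mouth. The force and moment readings showed contact centred under the base.
- I pushed it from behind with closed fingers, keeping them outside the hood. The final press read about 6.5 to 7 N at the wrist, including sliding friction, and then I backed off slowly.

**Last checks**
- **Seating:** the back of the stack is about 39 mm out of the mouth, so its front is about 19 mm inside. I had seen the stop's face at about 20 mm before pushing, so the two agree within measuring error. The stack looks upright between the walls.
- **Other objects:** in the top view the two-dish stack, the beaker and the purple dishes are in their starting places.
- **Disagreement:** when I set the stack down, it touched the chute floor about 4 mm higher than my camera measurement predicted. I lifted it, shifted it sideways and lowered it again. It touched at the same height, so I took that as the floor.

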